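# Mask four machine parts for spraying

## Robot

A 6-joint arm with a two-finger parallel gripper is mounted at the origin on a cart in front of the work surface, level with it; the furniture and walls round the work are solid. World frame = base frame: x ahead of the robot, y to its left, z up, the work surface at z = 0. Lengths are in mm, angles in degrees, forces in N, time in s.
With the tool pointing down it reaches from about 350 to 850 mm from the base axis. Payload 8.1 kg.
Tool frame: the origin (TCP) lies at the very end of the fingers, on their centre line; the grasp point (between the pads) lies 19 mm behind it; z points along the fingers, y is the line along which they close (so a half turn about z gives the same grasp; the last joint's range is limited). The gripper opens to 85 mm and grips with 20 to 120 N. Pads are 22 mm wide; open, the fingers measure 114 mm over their backs; the gripper's body (76 mm by 85 mm) begins 54 mm behind the grasp point. The pads swing forward as they close: fully open they stand 13 mm farther back than shut.
Start: joints at [65.18, 7.471, 85.268, -0, 87.261, -4.893], TCP at [204.477, 564.087, 231.292] pointing down, gripper open.
Joint ranges: [-169.43, 169.43], [-51.17, 129.36], [1.28, 143.12], [-76.62, 256.62], [0, 156.53], [-152.29, 152.29]. Speed limits (degrees/s): [136.94, 136.94, 159.86, 180, 180, 180].

## Interface

Orientations are given as [roll, pitch, yaw] about the fixed x, y, z axes, in that order (R = Rz(yaw) Ry(pitch) Rx(roll)).
In Python, from bench import sense, eyes, job, models gives the robot as it stands. The module is installed in compiled form; this text tells all that it offers.
- The arm moves only by the tool apply_moves, never from a script. Its argument "rows" is a list of rows, each a list of 6 numbers: the shift along the tool's x, y, z in mm, then the turn, a rotation vector about the tool's x, y, z in rad. In form: [[dx, dy, dz, rx, ry, rz], ...]. A call has exactly 5 rows; each row shifts and turns the commanded pose from where the row before left it, along the tool's axes as they then stand; what a row does not reach is not made up. A row lasts 1/8 s, in which the tool goes at most 62.5 mm and 10.7 degrees, less where a joint would pass 70% of its speed; a pose out of reach is approached as far as the arm can. A call is refused whole if a number of a shift passes 62.5 or a number of a turn 0.188, either way. A call with a gripper value outside its range is refused whole. "fingers" is the finger opening in mm, from 0 to 85.4, set as the call begins (left out, the last holds). The fingers move at their own pace and stop on an object; "grip_force" is the grip in N (left out, the last holds). Time passes only in rows, so rows that do not move let the fingers close, or fill a call up. It gives the time, the measured TCP pose, the force, the opening and the grip force at its end, in the units of the state.
- sense(): the state, without advancing time (a new reading comes with each control period).
- eyes.snapshot(name): name is "side" or "top" or "wrist"; returns (picture, depth): 480x640x3 uint8, red, green, blue; 480x640 float32, mm along the optical axis (not along the pixel's ray), 0 where there is no reading.
- eyes.get_calibration(name): a dict with "intrinsics" (3x3 intrinsics, pixels), "R" (3x3) and "t" (3): a world point X has camera coordinates R X + t; the wrist camera has in their place "mount" (4x4, takes a point from camera to tool coordinates, whose origin is the TCP and whose axes are the flange's). Camera axes: x right, y down, z forward; pixel columns grow to the right and rows downward; lengths in mm; the calibration is good to about 2 mm. The wrist camera is an equidistant fisheye: a pixel r from the principal point sees the ray r / f radians off the axis. A picture is of the moment at which its call begins: read the wrist's pose just before it. get_calibration takes no time and is no camera call.
- job.hand_in(): hands the job in; it is judged then, once.
Trained networks look in the newest picture that a camera, given by its name, has taken for a name from the list of things; names that differ only in an ending like _2 or _b are one class to them, and where a whole thing is asked for, a point or a joint stands for the part that bears it (a point fixed in the world has none). Each returns a list of dicts, best first, with "confidence" (0 to 1); they miss things now and then, are a little off and sometimes report something else, mostly with a low value. They report only what shows in the picture. A call takes as long as a camera call. They do not tell look-alikes from the thing itself.
- models.boxes_of(name, camera): "xyz" ([x, y, z] in mm, in world coordinates, good to about 4 mm: the middle of the surface that is visible of it).
- models.cut_out(name, camera): "pixels" (480x640 bool, what is visible of it).
- models.place_of(name, camera): "xyz" ([x, y, z] in mm, in world coordinates, good to about 4 mm: a listed point, or the origin of a listed thing).
The state is a dict: "time": time; "joint_pos": joint angles; "qd": joint speeds; "joint_efforts": joint torques, N m; "tool_pos": TCP position; "tcp_rot": TCP orientation; "ft_force": force on the tool from outside, world axes, zero at the start; "wrist_torque": the same for the moment, N m; "finger_gap": finger opening in mm; "grip_force": force on a finger pad.
Only numpy, scipy, OpenCV 4.12 (cv2) and the standard library are available. Lean on these libraries where they do the work, as an engineer would, in place of code of your own. Each camera call takes 0.05 s, during which the arm holds its last target. There are 200 camera calls.

## Task

The four metal parts on the mat are about to be sprayed, so mask their machined surfaces: put each nylon plug into the bore that it fits, pushed fully home until its flange lies on the face all round, and slip the plain nylon cap fully down over the threaded stud. One plug is too big for every bore: leave that one standing where it is.

Things in the scene. Friction and masses are not known exactly. Their poses are not given: they have to be found in the camera images.
- plug_large_centre (a point): centre (28.5 mm above the foot) of the large masking plug (second widest): round off-white nylon, 57 mm high, loose, under 0.15 kg, stands upright, z up its axis. From the foot up: body 49 mm across, 24 mm long (lowest 11 mm tapers to 40 mm at the foot); flange 64 mm across, 5 mm thick; cylindrical grip 24 mm across, 28 mm tall, to be held from above
- plug_medium_centre (a point): centre (28.5 mm above the foot) of the medium masking plug: round off-white nylon, 57 mm high, loose, under 0.15 kg, stands upright, z up its axis. From the foot up: body 36 mm across, 24 mm long (lowest 11 mm tapers to 27 mm at the foot); flange 50 mm across, 5 mm thick; cylindrical grip 24 mm across, 28 mm tall, to be held from above
- plug_small_centre (a point): centre (28.5 mm above the foot) of the small masking plug: round off-white nylon, 57 mm high, loose, under 0.15 kg, stands upright, z up its axis. From the foot up: body 23 mm across, 24 mm long (lowest 11 mm tapers to 14 mm at the foot); flange 36 mm across, 5 mm thick; cylindrical grip 24 mm across, 28 mm tall, to be held from above
- plug_spare_centre (a point): centre (28.5 mm above the foot) of the widest masking plug (fits no bore): round off-white nylon, 57 mm high, loose, under 0.15 kg, stands upright, z up its axis. From the foot up: body 60 mm across, 24 mm long (lowest 11 mm tapers to 51 mm at the foot); flange 76 mm across, 5 mm thick; cylindrical grip 24 mm across, 28 mm tall, to be held from above
- stud_cap_centre (a point): centre (25 mm above the mouth) of the stud cap: a plain off-white nylon cup without flange or grip, standing mouth down, 44 mm across outside, 50 mm high, closed on top, inside 34 mm across and 46 mm deep. Held from above across its outside. z up. Loose, under 0.1 kg
- square_bore (a point): centre of the bore's mouth on the grey cast bearing housing with a square four-bolt base (104 x 104 x 12 mm). It lies on the top face of a round boss 78 mm across, 38 mm above the worktop; the bore is 52 mm across, open at least 26 mm deep. z up. Heavy, does not move. A plug is home with its flange on this face: its centre is then 4.5 mm above this point
- oval_bore (a point): centre of the bore's mouth on the grey cast bearing housing with a long oval two-bolt base (130 x 72 x 12 mm, along x). It lies on the top face of a round boss 62 mm across, 38 mm above the worktop; the bore is 39 mm across, open at least 26 mm deep. z up. Heavy, does not move. A plug is home with its flange on this face: its centre is then 4.5 mm above this point
- pulley_bore (a point): centre of the bore's mouth on the hub of the steel V-belt pulley that lies flat (rim 96 mm across, 30 mm high). The hub is 40 mm across, its top face 38 mm above the worktop; the bore is 26 mm across, open at least 26 mm deep. z up. Heavy, does not move. A plug is home with its flange on this face: its centre is then 4.5 mm above this point
- stub_shoulder (a point): point on the axis of the stub axle (round cast flange 92 mm across, threaded stud upright in its middle), level with the shoulder round the stud's foot, 22 mm above the worktop, 52 mm across. Stud 30 mm across, its top 42 mm above the shoulder, chamfered to 18 mm over the last 8 mm. z up. Heavy, does not move. The cap is home with its rim on the shoulder: its centre is then 25 mm above this point
Not all that is in view belongs to the job. Leave any pink look-alike of the part that bears stud_cap_centre alone.

How it is judged (in metres and radians):
At the end, for the whole second after the job is handed in: Large plug in the square housing, medium in the oval housing, small in the pulley, cap on the stud: each within 8 mm of the axis and 4 mm of its home height, upright within 0.12 rad, released, at rest (under 0.02 m/s). The widest plug stands upright within 30 mm of its start (horizontal distance between plug_large_centre and square_bore below 0.008 m and z of plug_large_centre in the frame of square_bore between 0.0005 and 0.0085 m and angle between each of plug_large_centre, plug_medium_centre, plug_small_centre, stud_cap_centre, plug_spare_centre's own z axis and vertical below 0.12 rad and linear speed of each of plug_large, plug_medium, plug_small, stud_cap below 0.02 m/s and horizontal distance between plug_medium_centre and oval_bore below 0.008 m and z of plug_medium_centre in the frame of oval_bore between 0.0005 and 0.0085 m and horizontal distance between plug_small_centre and pulley_bore below 0.008 m and z of plug_small_centre in the frame of pulley_bore between 0.0005 and 0.0085 m and horizontal distance between stud_cap_centre and stub_shoulder below 0.008 m and z of stud_cap_centre in the frame of stub_shoulder between 0.021 and 0.029 m and distance of plug_spare_centre from where it was at the start of the episode below 0.03 m); the robot touches nothing.
It also fails if it takes over 96 s, if anything falls off the work surface, if the arm or the gripper's body presses on something with over 40 N, if the wrist force passes 120 N, or if a joint passes its speed limit or range.

## Working session

There is one attempt and no reset: what is moved stays moved. The work goes in short steps, Python scripts to look and compute and a tool call to move; the robot and the scene stay as the last step left them, time stands still between calls to the robot, and variables do not carry over. Pictures are saved under pics/ and viewed, at most 14 in all, crops included, and the job is handed in when it is done.

Besides the shell and the picture viewer there is one more tool, called after ">>>" as name(argument=value, ...) on one line, values as JSON. apply_moves: Moves the arm, as the interface text tells. Its arguments: {"type":"object","properties":{"rows":{"type":"array"},"fingers":{"type":"number"},"grip_force":{"type":"number"}},"required":["rows"]}

```bash
mkdir -p pics; cat > look.py <<'E'
import numpy as np,cv2
from bench import sense,eyes,models
E
python3 - <<'E'
from look import *
s=sense();print(s)
for c in ("top","side"):
    p,d=eyes.snapshot(c);cv2.imwrite(f"pics/{c}1.png",p[:,:,::-1]);np.savez(f"{c}1.npz",p=p,d=d)
    k=eyes.get_calibration(c);print(c,k)
for n in "plug_large_centre plug_medium_centre plug_small_centre plug_spare_centre stud_cap_centre square_bore oval_bore pulley_bore stub_shoulder".split():
    print(n,[(np.round(r["xyz"]),round(r["confidence"],2)) for r in models.place_of(n,"top")])
E
```

```text
{'time': 0.0, 'joint_pos': array([ 6.51795415e+01,  7.51558839e+00,  8.53298606e+01, -6.43801875e-04,
        8.72634020e+01, -4.89400724e+00]), 'qd': array([ 0.02172432,  0.00626559, -0.08320284, -0.05360374,  0.00229332,
       -0.0524031 ]), 'joint_efforts': array([-1.02735405e-03, -5.69414163e+01, -5.00540650e+01, -3.13173141e-04,
        1.47663866e-02,  4.52610630e-05]), 'tool_pos': array([204.24177428, 563.56551448, 230.23387816]), 'tcp_rot': array([-1.79891491e+02, -8.64569819e-03,  1.60073572e+02]), 'ft_force': array([-0.64688577,  0.04144458, -0.11741349]), 'wrist_torque': array([0.02061785, 0.00853053, 0.01601893]), 'grip_force': 0.0, 'finger_gap': 85.07542792800788}
top {'intrinsics': array([[574.75706868,   0.        , 318.80677815],
       [  0.        , 574.75706868, 234.52168338],
       [  0.        ,   0.        ,   1.        ]]), 'R': array([[ 0.0135036 , -0.99892277, -0.04439536],
       [-0.99090795, -0.0074249 , -0.13433657],
       [ 0.13386223,  0.04580574, -0.98994078]]), 't': array([ -24.44755562,  517.22234323, 1290.66172722])}
side {'intrinsics': array([[4
[... 235 characters left out ...]
.76877129],
       [ 0.34661677,  0.68625599, -0.63946034]]), 't': array([-472.35854277,  173.59855289, 1133.92129215])}
plug_large_centre [(array([ 456., -161.,   29.]), 0.81)]
plug_medium_centre [(array([613., -96.,  26.]), 0.6)]
plug_small_centre [(array([446., 148.,  25.]), 0.61)]
plug_spare_centre [(array([431., 293.,  28.]), 0.65)]
stud_cap_centre [(array([ 353., -214.,   31.]), 0.71), (array([ 426., -291.,   22.]), 0.68), (array([ 363., -376.,   28.]), 0.57)]
square_bore [(array([448., -18.,  39.]), 0.95)]
oval_bore [(array([606., 277.,  38.]), 0.87)]
pulley_bore [(array([640., 102.,  40.]), 0.91), (array([431., 292.,  28.]), 0.37)]
stub_shoulder [(array([ 591., -265.,   20.]), 0.94)]
```

View pics/top1.png

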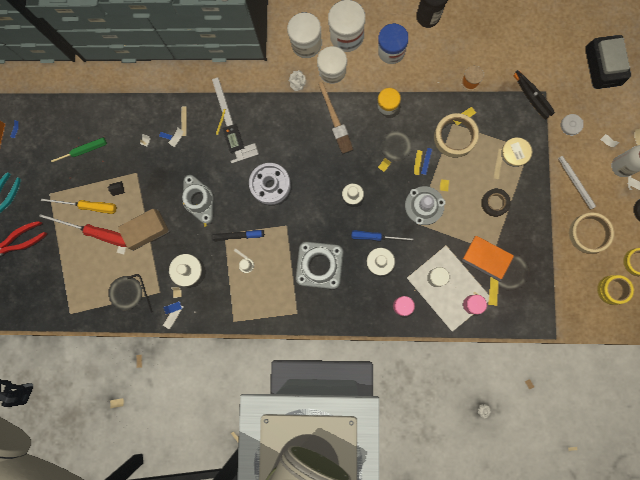

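View pics/side1.png

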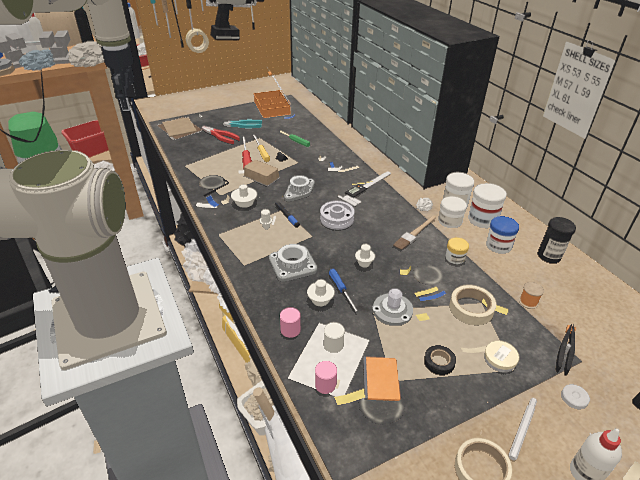

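The top view shows plugs at px (380,261) large, (353,193) medium, (245,265) small and (185,270) spare. The white cap is at (439,276), with pink look-alikes at (404,305) and (476,304). The housings are at (319,265) and (196,198), the pulley at (269,183) and the stub at (427,203). These agree with the networks' points, except that the cap must be the second hit. Next I refine the positions with depth.

```bash
cat > measure.py <<'E'
from look import *
def cloud(c,f):
    z=np.load(f);d=z["d"].astype(float);k=eyes.get_calibration(c);K=k["intrinsics"]
    v,u=np.mgrid[:480,:640];P=np.stack([(u-K[0,2])/K[0,0]*d,(v-K[1,2])/K[1,1]*d,d],-1)
    X=(P-k["t"])@k["R"];X[d==0]=np.nan;return X
def top(X,g,zlo,zhi,r):
    m=(np.hypot(X[...,0]-g[0],X[...,1]-g[1])<r)&(X[...,2]>zlo)&(X[...,2]<zhi)
    Q=X[m];
    if len(Q)<4:return None
    c,rad=cv2.minEnclosingCircle(Q[:,:2].astype(np.float32))
    return np.round([*Q.mean(0),*c,rad,len(Q)],1)
E
python3 - <<'E'
from measure import *
T=dict(large=(456,-161,50,65,22),medium=(613,-96,50,65,22),small=(446,148,50,65,22),spare=(431,293,50,65,22),cap=(426,-291,44,56,32),
 square=(448,-18,33,43,48),oval=(606,277,33,43,40),pulley=(640,102,33.5,43,26),stud=(591,-265,58,70,22),shoulder=(591,-265,17,27,30))
for c in("top","side"):
    X=cloud(c,f"{c}1.npz")
    print(c,"mat z",np.nanmedian(X[(abs(X[...,0]-520)<60)&(abs(X[...,1]-0)<60)&(abs(X[...,2])<9)][:,2]))
    for n,(x,y,a,b,r) in T.items(): print(n,top(X,(x,y),a,b,r))
k=eyes.get_calibration("wrist");print(k)
E
```

```text
top mat z -0.09259032276437013
large [ 457.8 -159.8   57.1  457.8 -159.7   12.    91. ]
medium [615.1 -95.2  56.5 615.4 -94.9  12.3  88. ]
small [445.4 148.8  56.6 446.  149.4  12.1  90. ]
spare [433.5 291.8  56.6 433.6 292.1  12.2  93. ]
cap [ 423.5 -290.5   49.3  423.2 -290.5   22.4  302. ]
square [449.4 -18.9  37.9 449.9 -18.7  36.9 391. ]
oval [605.5 274.6  37.9 604.8 274.9  29.7 252. ]
pulley [641.  101.2  37.7 641.9 101.8  20.6 121. ]
stud [ 591.9 -263.1   62.5  591.7 -263.9   15.3  121. ]
shoulder [ 587.5 -262.1   21.5  590.9 -264.9   29.8  288. ]
side mat z -0.7957474122354304
large [ 455.  -163.7   55.   454.9 -162.4   12.1   74. ]
medium [612.  -99.8  55.5 612.6 -97.9  14.2  63. ]
small [442.7 145.4  54.5 442.8 148.2  14.7  51. ]
spare [430.2 287.3  55.5 430.9 289.9  14.2  40. ]
cap [ 420.3 -295.2   49.   421.5 -294.    22.8  285. ]
square [448.6 -19.2  37.1 446.6 -19.   40.  254. ]
oval [603.8 275.1  36.6 604.  272.7  31.4 103. ]
pulley [638.5  99.2  36.6 638.1 100.4  21.8  73. ]
stud [ 588.6 -268.3   61.6  589.6 -266.3   14.7   89. ]
shoulder [ 585.  -273.    21.5  590.3 -266.5   28.7  228. ]
{'intrinsics': array([[371.64829954,   0.        , 319.07943868],
       [  0.        , 371.64829954, 243.35354125],
       [  0.        ,   0.        ,   1.        ]]), 'mount': array([[ 6.92542932e-05, -9.63630934e-01, -2.67236633e-01,
         6.68184612e+01],
       [ 9.99999944e-01, -2.09897834e-05,  3.34836930e-04,
        -1.00282809e-01],
       [-3.28268463e-04, -2.67236641e-01,  9.63630878e-01,
        -1.44859741e+02],
       [ 0.00000000e+00,  0.00000000e+00,  0.00000000e+00,
         1.00000000e+00]])}
```

Top and side agree to about 3 mm, and the heights and radii match the given sizes. I square the tool (yaw 180) and travel to above the small plug, opening the wrist view on the way.

>>> apply_moves(rows=[[0,0,0,0,0,-0.174],[0,0,0,0,0,-0.174],[-22,-38,3,0,0,0],[-22,-38,3,0,0,0],[-22,-38,3,0,0,0]], fingers=60)

```text
time: 1.18
tool_pos: [271.0, 449.0, 222.3]
tcp_rot: [180.0, 0.0, -180.0]
ft_force: [0.0, 0.5, -0.4]
finger_gap: 60.1
grip_force: 0.0
```

>>> apply_moves(rows=[[-22,-38,3,0,0,0],[-22,-38,3,0,0,0],[-22,-38,3,0,0,0],[-22,-38,3,0,0,0],[-22,-38,3,0,0,0]])

```text
time: 1.8
tool_pos: [381.2, 258.9, 207.5]
tcp_rot: [180.0, 0.0, -180.0]
ft_force: [0.5, 0.8, -1.3]
finger_gap: 60.0
grip_force: 0.0
```

>>> apply_moves(rows=[[-22,-38,3,0,0,0],[-22,-38,3,0,0,0],[-21,0,0,0,0,0],[0,0,0,0,0,0],[0,0,0,0,0,0]])

```text
time: 2.42
tool_pos: [445.0, 184.4, 201.2]
tcp_rot: [180.0, -0.0, -180.0]
ft_force: [-0.4, 1.0, 0.5]
finger_gap: 60.1
grip_force: 0.0
```

```bash
cat >> measure.py <<'E'
from scipy.spatial.transform import Rotation as Ro
def wcloud(tag):
    s=sense();p,d=eyes.snapshot("wrist");cv2.imwrite(f"pics/{tag}.png",p[:,:,::-1]);d=d.astype(float)
    k=eyes.get_calibration("wrist");K=k["intrinsics"];M=k["mount"]
    v,u=np.mgrid[:480,:640];a=(u-K[0,2])/K[0,0];b=(v-K[1,2])/K[1,1];th=np.hypot(a,b)+1e-9
    q=np.tan(th)/th;P=np.stack([a*q*d,b*q*d,d],-1)
    P=P@M[:3,:3].T+M[:3,3];X=P@Ro.from_euler("xyz",s["tcp_rot"],degrees=True).as_matrix().T+s["tool_pos"]
    X[(d==0)|(th>1.3)]=np.nan;return X,s
T=dict(large=(457,-161,50,65,22),medium=(614,-96,50,65,22),small=(445,148,50,65,22),spare=(432,291,50,65,22),cap=(422,-291,44,56,32),
 square=(448,-19,33,43,45),oval=(605,275,33,43,37),pulley=(640,101,33.5,43,26),stud=(591,-265,58,70,22))
def report(tag,names=T):
    X,s=wcloud(tag);print(np.round(s["tool_pos"],1),s["finger_gap"],s["ft_force"])
    for n in names:
        x,y,a,b,r=T[n];print(n,top(X,(x,y),a,b,r))
E
python3 -c "
from measure import *
report('w1')"
```

```text
[445.  184.4 201.2] 60.11695685822569 [-0.38996317  1.02353449  0.47085873]
large [ 458.  -154.3   56.6  458.5 -160.    12.5  236. ]
medium [610.8 -94.9  57.1 615.  -95.7  12.5 204. ]
small [445.2 149.2  58.6 446.2 148.9  12.4 744. ]
spare [433.4 290.   58.5 434.1 291.4  12.6 700. ]
cap None
square [ 450.2  -20.2   39.6  450.8  -21.    39.2 2058. ]
oval [607.1 254.7  39.8 606.4 262.1  26.7 441. ]
pulley [626.7 109.3  37.9 628.4 108.9  11.7 148. ]
stud None
```

View pics/w1.png

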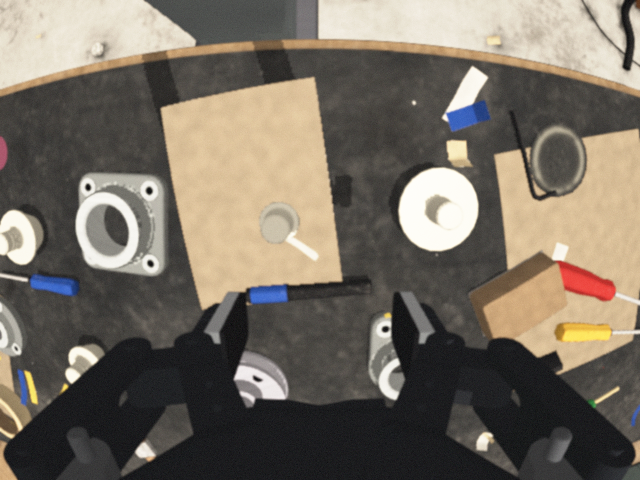

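```bash
python3 -c "
import cv2
a=cv2.imread('pics/w1.png')[180:290,220:360];a=cv2.resize(a,None,fx=4,fy=4,interpolation=3)
b=cv2.imread('pics/side1.png')[190:250,235:315];b=cv2.resize(b,(560,440),interpolation=3)
cv2.imwrite('pics/c1.png',cv2.hconcat([a,b])[:, :])
c=cv2.imread('pics/c1.png');cv2.imwrite('pics/c1.png',cv2.resize(c,(800,320)))"
```

```text
(no output)
```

View pics/c1.png

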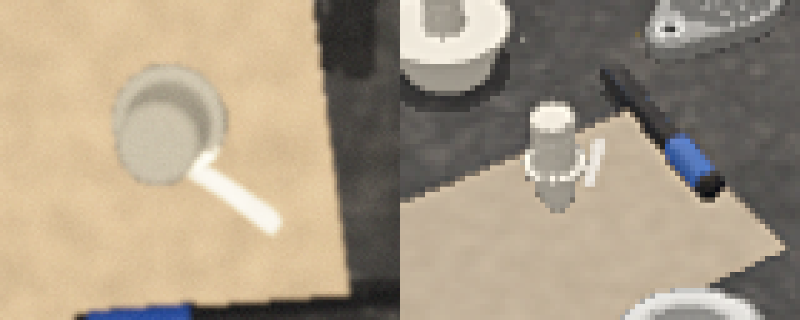

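The small plug stands upright in the gripper's shadow with a loose white stick beside it. The wrist view confirms (446,149). I go down and grip.

>>> apply_moves(rows=[[-1,-35,0,0,0,0],[0,0,45,0,0,0],[0,0,45,0,0,0],[0,0,45,0,0,0],[0,0,34,0,0,0]])

```text
time: 3.1
tool_pos: [445.0, 149.6, 30.5]
tcp_rot: [-180.0, -0.1, -179.9]
ft_force: [0.1, -0.6, 0.4]
finger_gap: 60.2
grip_force: 0.0
```

>>> apply_moves(rows=[[0,0,0,0,0,0],[0,0,0,0,0,0],[0,0,0,0,0,0],[0,0,0,0,0,0],[0,0,0,0,0,0]], fingers=10, grip_force=40)

```text
time: 3.72
tool_pos: [447.9, 149.5, 33.9]
tcp_rot: [180.0, 0.2, -180.0]
ft_force: [-1.3, -0.0, 6.5]
finger_gap: 22.6
grip_force: 40.0
```

>>> apply_moves(rows=[[0,0,-20,0,0,0],[0,0,-40,0,0,0],[0,0,-40,0,0,0],[0,0,-20,0,0,0],[0,0,0,0,0,0]])

```text
time: 4.35
tool_pos: [448.1, 149.4, 154.4]
tcp_rot: [179.9, 0.2, -180.0]
ft_force: [-0.1, 0.2, -1.5]
finger_gap: 22.4
grip_force: 39.5
```

```bash
python3 -c "
from measure import *
report('w2',['square','large'])
p,d=eyes.snapshot('side')
p=cv2.resize(p[100:300,180:380,::-1],(600,600),interpolation=3)
q=cv2.imread('pics/w2.png')[200:480,120:520]
cv2.imwrite('pics/c2.png',cv2.hconcat([cv2.resize(p,(400,400)),cv2.resize(q,(400,280)) if 0 else cv2.resize(q,(400,400))]))
"
```

```text
[448.1 149.4 154.4] 22.36564519909424 [-0.06285622  0.24161149 -1.48201263]
square [ 450.1  -19.9   39.6  450.8  -21.    39.  2892. ]
large [ 461.1 -149.9   52.1  461.3 -151.8    7.9   33. ]
```

View pics/c2.png

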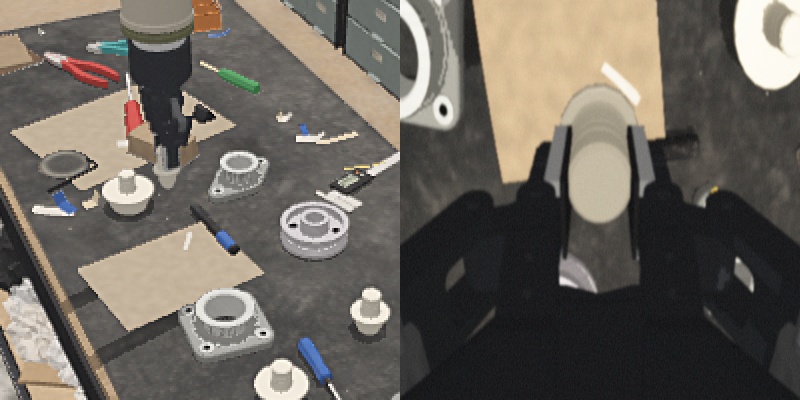

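```bash
cat >> measure.py <<'E'
def held(tag):
    X,s=wcloud(tag);t=s["tool_pos"];print(np.round(t,1),s["finger_gap"],np.round(s["ft_force"],1))
    D=X-t;m=(abs(D[...,0])<40)&(abs(D[...,1])<11)&(D[...,2]>-40)&(D[...,2]<60)
    Q=D[m];h=np.histogram(Q[:,2],bins=range(-40,64,4));print(dict(zip(h[1].tolist(),h[0].tolist())))
    zt=np.percentile(Q[:,2],90)
    for lo,hi in((zt-3,zt+4),(-8,3)):
        W=Q[(Q[:,2]>lo)&(Q[:,2]<hi)]
        if len(W)>10:
            c,r=cv2.minEnclosingCircle(W[:,:2].astype(np.float32));A=np.c_[W[:,:2],np.ones(len(W))]
            print(np.round(W.mean(0),1),np.round(c,1),round(r,1),len(W),"x",W[:,0].min().round(1),W[:,0].max().round(1),"plane",np.linalg.lstsq(A,W[:,2],rcond=None)[0].round(3))
E
python3 -c "
from measure import *
held('w3')"
```

```text
[446.2 149.  151.5] 22.666350663921808 [ 0.   0.1 -1.2]
{-40: 0, -36: 0, -32: 0, -28: 0, -24: 0, -20: 0, -16: 0, -12: 0, -8: 107, -4: 877, 0: 182, 4: 230, 8: 184, 12: 237, 16: 244, 20: 392, 24: 2695, 28: 39, 32: 42, 36: 59, 40: 15, 44: 0, 48: 0, 52: 0, 56: 0}
[-2.1 -0.  25.1] [0.3 1.5] 14.3 2929 x -13.3 11.3 plane [ 1.1000e-02 -1.0000e-03  2.5143e+01]
[-13.8   0.   -2.1] [-9.7  0. ] 12.3 1128 x -19.0 -4.1 plane [ 0.392 -0.026  3.32 ]
```

The plug is held upright (tilt 0.01 rad). Its axis is about 1 mm short of the tool in x and its foot is about 31.5 mm below the TCP. I carry it to the pulley.

>>> apply_moves(rows=[[-39,-9.5,0,0,0,0],[-39,-9.5,0,0,0,0],[-39,-9.5,0,0,0,0],[-39,-9.5,0,0,0,0],[-39,-9.5,0,0,0,0]])

```text
time: 5.12
tool_pos: [641.7, 101.2, 149.8]
tcp_rot: [-180.0, -0.2, -180.0]
ft_force: [0.5, -0.6, -0.8]
finger_gap: 22.5
grip_force: 39.5
```

>>> apply_moves(rows=[[-1,0,20,0,0,0],[0,0,30,0,0,0],[0,0,17,0,0,0],[0,0,0,0,0,0],[0,0,0,0,0,0]])

```text
time: 5.75
tool_pos: [642.9, 101.9, 86.2]
tcp_rot: [180.0, 0.1, -180.0]
ft_force: [-0.2, 0.6, -0.2]
finger_gap: 22.6
grip_force: 39.5
```

```bash
python3 -c "
from measure import *
report('w4',['pulley','square','large','medium','oval'])"
```

```text
[642.9 101.9  86.2] 22.631709465362217 [-0.24823588  0.55912974 -0.24706089]
pulley [ 631.5  100.    39.5  641.6  100.3   20.4 1466. ]
square [483.  -27.3  40.1 478.7 -30.2  23.7 346. ]
large None
medium [615.7 -91.5  57.3 616.5 -95.   12.3 873. ]
oval [ 605.8  274.1   39.6  606.1  275.    31.4 2839. ]
```

View pics/w4.png

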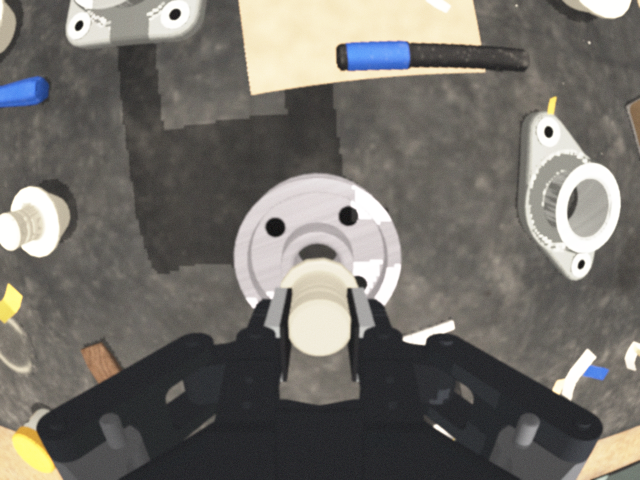

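The wrist view shows the plug over the hub, with the bore visible at (318,253). The pulley centre measures (641.6,100.3), so I shift 1 mm and insert.

>>> apply_moves(rows=[[0,-1,12,0,0,0],[0,0,12,0,0,0],[0,0,10,0,0,0],[0,0,6,0,0,0],[0,0,2,0,0,0]])

```text
time: 6.42
tool_pos: [643.6, 100.7, 47.3]
tcp_rot: [-180.0, 0.1, -180.0]
ft_force: [-16.8, -2.9, 37.3]
finger_gap: 22.6
grip_force: 43.6
```

>>> apply_moves(rows=[[0,0,1,0,0,0],[0,0,0,0,0,0],[0,0,0,0,0,0],[0,0,0,0,0,0],[0,0,0,0,0,0]])

```text
time: 7.05
tool_pos: [644.4, 100.8, 47.3]
tcp_rot: [180.0, 0.2, -180.0]
ft_force: [-15.1, -2.7, 32.8]
finger_gap: 22.7
grip_force: 43.5
```

>>> apply_moves(rows=[[2,0,0,0,0,0],[0,0,2,0,0,0],[0,0,0,0,0,0],[0,0,0,0,0,0],[0,0,0,0,0,0]])

```text
time: 7.68
tool_pos: [644.5, 100.7, 47.1]
tcp_rot: [180.0, 0.5, -180.0]
ft_force: [-11.0, -2.0, 35.2]
finger_gap: 22.9
grip_force: 44.0
```

>>> apply_moves(rows=[[0,0,-2,0,0,0],[0,0,0,0,0,0],[0,0,0,0,0,0],[0,0,-30,0,0,0],[0,0,-30,0,0,0]], fingers=60)

```text
time: 8.3
tool_pos: [639.6, 100.6, 101.4]
tcp_rot: [-180.0, -0.2, -180.0]
ft_force: [0.6, 0.2, -0.2]
finger_gap: 59.9
grip_force: 0.0
```

```bash
python3 -c "
from measure import *
T['psmall']=(641,101,60,80,25);T['pflange']=(641,101,38,48,25)
report('w5',['psmall','pflange','medium','oval'])"
```

```text
[639.6 100.6 101.4] 59.8991515371787 [ 0.61080334  0.15887437 -0.24304473]
psmall [ 640.9  100.3   71.9  642.9  100.4   12.4 1928. ]
pflange [ 634.2  100.5   43.4  642.2  100.4   20.3 1753. ]
medium [615.6 -92.6  57.5 616.7 -95.3  12.7 873. ]
oval [ 605.8  274.1   39.6  606.   274.5   31.  2610. ]
```

View pics/w5.png

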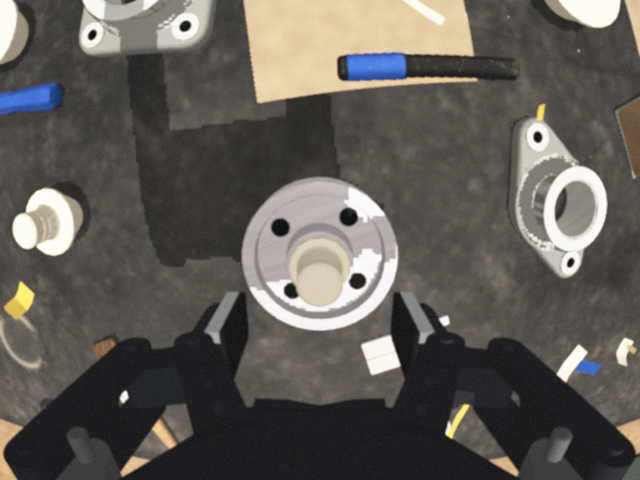

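The small plug sits in the hub at px (320,270). Its top is 71 mm after removing the wrist camera's +1.5 mm bias, so it is home. Next is the medium plug.

>>> apply_moves(rows=[[5,-39,-15,0,0,0],[5,-39,-5,0,0,0],[5,-39,0,0,0,0],[5,-39,0,0,0,0],[4,-39.5,0,0,0,0]])

```text
time: 8.98
tool_pos: [616.0, -95.9, 121.4]
tcp_rot: [180.0, -0.1, -180.0]
ft_force: [0.8, -1.5, -0.4]
finger_gap: 60.1
grip_force: 0.0
```

>>> apply_moves(rows=[[0,0,0,0,0,0],[0,0,20,0,0,0],[0,0,20,0,0,0],[0,0,0,0,0,0],[0,0,0,0,0,0]])

```text
time: 9.6
tool_pos: [616.4, -94.1, 81.8]
tcp_rot: [180.0, -0.1, -179.9]
ft_force: [-0.2, -0.7, 0.4]
finger_gap: 60.1
grip_force: 0.0
```

```bash
python3 -c "
from measure import *
report('w6',['medium','large','stud'])"
```

```text
[616.4 -94.1  81.8] 60.12650702646375 [-0.16853748 -0.69755714  0.40174668]
medium [ 614.6  -96.5   58.5  616.2  -96.7   12.4 1941. ]
large None
stud [ 591.8 -260.4   63.8  593.  -264.2   15.6 1344. ]
```

>>> apply_moves(rows=[[0,-2,15,0,0,0],[0,0,20,0,0,0],[0,0,14,0,0,0],[0,0,0,0,0,0],[0,0,0,0,0,0]])

```text
time: 10.28
tool_pos: [616.8, -96.9, 33.4]
tcp_rot: [-180.0, 0.0, -180.0]
ft_force: [-0.2, -1.3, 0.4]
finger_gap: 60.2
grip_force: 0.0
```

>>> apply_moves(rows=[[0,0,0,0,0,0],[0,0,0,0,0,0],[0,0,0,0,0,0],[0,0,0,0,0,0],[0,0,0,0,0,0]], fingers=10)

```text
time: 10.9
tool_pos: [617.2, -96.9, 34.1]
tcp_rot: [-180.0, 0.1, -180.0]
ft_force: [-0.3, 0.3, 5.5]
finger_gap: 22.6
grip_force: 39.3
```

>>> apply_moves(rows=[[0,0,-20,0,0,0],[0,0,-40,0,0,0],[0,0,-20,0,0,0],[0,0,0,0,0,0],[0,0,0,0,0,0]])

```text
time: 11.52
tool_pos: [615.8, -96.7, 111.9]
tcp_rot: [180.0, -0.1, -180.0]
ft_force: [-0.0, 0.9, -1.9]
finger_gap: 22.6
grip_force: 39.4
```

```bash
python3 -c "
from measure import *
held('w7')"
```

```text
[615.8 -96.7 111.9] 22.612137263040633 [-0.   0.9 -1.9]
{-40: 0, -36: 0, -32: 0, -28: 0, -24: 0, -20: 0, -16: 0, -12: 0, -8: 123, -4: 1745, 0: 180, 4: 228, 8: 164, 12: 233, 16: 255, 20: 437, 24: 2643, 28: 36, 32: 47, 36: 61, 40: 18, 44: 0, 48: 0, 52: 0, 56: 0}
[-2. -0. 25.] [0.2 1.4] 14.3 2926 x -12.8 11.2 plane [1.6000e-02 1.5000e-02 2.5032e+01]
[-17.4  -0.   -2.4] [-14.7  -0.1] 13.9 2001 x -25.9 -6.0 plane [0.16  0.011 0.336]
```

>>> apply_moves(rows=[[1,38,-10,0,0,0],[1,42,-5,0,0,0],[1,42,0,0,0,0],[1,42,0,0,0,0],[1,42,0,0,0,0]])

```text
time: 12.2
tool_pos: [610.3, 110.4, 126.3]
tcp_rot: [-180.0, -0.2, -180.0]
ft_force: [-0.5, -0.3, -0.5]
finger_gap: 22.6
grip_force: 39.4
```

>>> apply_moves(rows=[[1,42,0,0,0,0],[1,42,0,0,0,0],[1,42,0,0,0,0],[1,40,15,0,0,0],[0,0,15,0,0,0]])

```text
time: 12.82
tool_pos: [605.9, 277.9, 95.9]
tcp_rot: [-180.0, -0.1, -179.8]
ft_force: [0.1, -1.6, -0.2]
finger_gap: 22.8
grip_force: 39.4
```

>>> apply_moves(rows=[[0,0,10,0,0,0],[0,0,0,0,0,0],[0,0,0,0,0,0],[0,0,0,0,0,0],[0,0,0,0,0,0]])

```text
time: 13.45
tool_pos: [608.1, 275.0, 89.1]
tcp_rot: [180.0, 0.1, 180.0]
ft_force: [0.2, 0.7, -0.8]
finger_gap: 22.5
grip_force: 39.4
```

```bash
python3 -c "
from measure import *
report('w8',['oval']);held('w8b')"
```

```text
[608.1 275.   89.1] 22.508567900361438 [ 0.24841014  0.71459497 -0.84619154]
oval [ 590.1  272.5   40.1  607.3  273.3   31.2 2340. ]
[607.9 275.1  88.9] 22.63407994314144 [-0.7 -0.7 -1.2]
{-40: 0, -36: 0, -32: 0, -28: 0, -24: 0, -20: 0, -16: 0, -12: 0, -8: 133, -4: 1731, 0: 177, 4: 236, 8: 170, 12: 227, 16: 253, 20: 436, 24: 2634, 28: 38, 32: 41, 36: 62, 40: 17, 44: 0, 48: 0, 52: 0, 56: 0}
[-2.1 -0.  25. ] [0.  1.4] 14.3 2924 x -13.0 11.2 plane [1.6000e-02 1.4000e-02 2.5018e+01]
[-17.3   0.   -2.5] [-14.3   0.1] 14.2 1994 x -26.0 -5.2 plane [0.164 0.013 0.338]
```

>>> apply_moves(rows=[[1,-1,13,0,0,0],[0,0,12,0,0,0],[0,0,10,0,0,0],[0,0,6,0,0,0],[0,0,4,0,0,0]])

```text
time: 14.18
tool_pos: [606.9, 274.5, 47.6]
tcp_rot: [180.0, 0.0, -180.0]
ft_force: [-23.6, -9.4, 48.6]
finger_gap: 22.6
grip_force: 44.3
```

>>> apply_moves(rows=[[0,0,1,0,0,0],[0,0,0,0,0,0],[0,0,0,0,0,0],[0,0,0,0,0,0],[0,0,0,0,0,0]])

```text
time: 14.8
tool_pos: [607.8, 274.8, 47.7]
tcp_rot: [180.0, 0.2, -180.0]
ft_force: [-16.1, -5.9, 34.5]
finger_gap: 23.0
grip_force: 43.0
```

>>> apply_moves(rows=[[0,0,-2,0,0,0],[0,0,0,0,0,0],[0,0,0,0,0,0],[0,0,-30,0,0,0],[0,0,-30,0,0,0]], fingers=60)

```text
time: 15.42
tool_pos: [605.8, 273.9, 103.6]
tcp_rot: [-180.0, -0.1, -180.0]
ft_force: [0.4, -0.3, -1.4]
finger_gap: 60.2
grip_force: 0.0
```

```bash
python3 -c "
from measure import *
T['pm']=(606,274,60,80,25);T['pmfl']=(606,274,38,50,40);T['ps']=(641,101,60,80,25)
report('w9',['pm','pmfl','ps'])"
```

```text
[605.8 273.9 103.6] 60.15204453952517 [ 0.36997099 -0.28953503 -1.40815507]
pm [ 604.9  274.5   72.1  607.1  274.4   12.5 1881. ]
pmfl [ 599.7  273.    43.6  606.   273.5   29.3 5048. ]
ps [ 640.5  104.5   70.2  643.1  101.1   12.9 1035. ]
```

The medium plug is home with the same top height. On to the large plug.

>>> apply_moves(rows=[[13.5,-36,-20,0,0,0],[13.5,-40,0,0,0,0],[13.5,-40,0,0,0,0],[13.5,-40,0,0,0,0],[13.5,-40,0,0,0,0]])

```text
time: 16.1
tool_pos: [538.4, 76.9, 123.7]
tcp_rot: [-180.0, -0.0, -180.0]
ft_force: [0.5, -0.2, 0.1]
finger_gap: 59.6
grip_force: 0.0
```

>>> apply_moves(rows=[[13.5,-40,0,0,0,0],[13.5,-40,0,0,0,0],[13.5,-40,0,0,0,0],[13.5,-40,0,0,0,0],[13.5,-40,0,0,0,0]])

```text
time: 16.73
tool_pos: [470.9, -123.1, 123.8]
tcp_rot: [180.0, -0.0, -180.0]
ft_force: [0.4, -0.3, 0.2]
finger_gap: 60.1
grip_force: 0.0
```

>>> apply_moves(rows=[[13,-39,10,0,0,0],[0,0,20,0,0,0],[0,0,10,0,0,0],[0,0,0,0,0,0],[0,0,0,0,0,0]])

```text
time: 17.35
tool_pos: [459.2, -160.5, 84.8]
tcp_rot: [-180.0, 0.0, -179.9]
ft_force: [-0.6, -0.3, -0.8]
finger_gap: 59.7
grip_force: 0.0
```

```bash
python3 -c "
from measure import *
report('w10',['large','square','cap'])"
```

```text
[ 459.2 -160.5   84.8] 59.66225494514651 [-0.60563761 -0.2738719  -0.79684788]
large [ 457.1 -161.1   58.6  458.6 -161.2   12.5 1902. ]
square [ 449.9  -20.3   39.7  451.2  -18.6   39.3 4819. ]
cap [ 423.1 -288.3   51.5  424.1 -291.5   22.5 3923. ]
```

Target the axis at (458.5,-161), TCP z 33.

>>> apply_moves(rows=[[0,0,18,0,0,0],[0,0,20,0,0,0],[0,0,14,0,0,0],[0,0,0,0,0,0],[0,0,0,0,0,0]])

```text
time: 18.02
tool_pos: [458.9, -161.0, 32.6]
tcp_rot: [-180.0, 0.0, -180.0]
ft_force: [0.4, -0.3, 0.5]
finger_gap: 59.5
grip_force: 0.0
```

>>> apply_moves(rows=[[0,0,0,0,0,0],[0,0,0,0,0,0],[0,0,0,0,0,0],[0,0,0,0,0,0],[0,0,0,0,0,0]], fingers=10)

```text
time: 18.65
tool_pos: [459.2, -161.1, 33.0]
tcp_rot: [-180.0, 0.1, -180.0]
ft_force: [-0.6, 0.9, 7.3]
finger_gap: 22.9
grip_force: 39.2
```

>>> apply_moves(rows=[[0,0,-20,0,0,0],[0,0,-40,0,0,0],[0,0,-10,0,0,0],[0,0,0,0,0,0],[0,0,0,0,0,0]])

```text
time: 19.27
tool_pos: [457.6, -160.4, 100.7]
tcp_rot: [179.9, -0.1, -180.0]
ft_force: [-0.3, 0.0, -0.7]
finger_gap: 22.2
grip_force: 39.4
```

```bash
python3 -c "
from measure import *
held('w11')"
```

```text
[ 457.6 -160.4  100.7] 22.165342162801355 [-0.3  0.  -0.7]
{-40: 0, -36: 0, -32: 0, -28: 0, -24: 0, -20: 0, -16: 0, -12: 0, -8: 42, -4: 2872, 0: 236, 4: 200, 8: 198, 12: 260, 16: 235, 20: 258, 24: 2904, 28: 41, 32: 47, 36: 71, 40: 5, 44: 0, 48: 0, 52: 0, 56: 0}
[-1.7 -0.  26. ] [0.2 1.6] 14.2 2964 x -12.7 12.3 plane [1.8000e-02 1.2000e-02 2.6052e+01]
[-17.2   0.   -1.6] [-0.4 -0.1] 32.3 3104 x -32.6 31.9 plane [ 0.008  0.005 -1.45 ]
```

>>> apply_moves(rows=[[2,35,0,0,0,0],[2,35,0,0,0,0],[2,35,0,0,0,0],[1,36,0,0,0,0],[0,0,12,0,0,0]])

```text
time: 19.95
tool_pos: [451.5, -18.0, 89.7]
tcp_rot: [180.0, 0.0, -179.8]
ft_force: [0.2, -0.4, 0.2]
finger_gap: 22.6
grip_force: 39.5
```

>>> apply_moves(rows=[[0,0,0,0,0,0],[0,0,0,0,0,0],[0,0,0,0,0,0],[0,0,0,0,0,0],[0,0,0,0,0,0]])

```text
time: 20.58
tool_pos: [451.7, -20.1, 90.5]
tcp_rot: [-180.0, 0.0, 180.0]
ft_force: [-0.5, 0.1, -0.7]
finger_gap: 22.7
grip_force: 39.5
```

```bash
python3 -c "
from measure import *
report('w12',['square']);held('w12b')"
```

```text
[451.7 -20.1  90.5] 22.656927531707236 [-0.50915698  0.07403178 -0.73949793]
square [ 427.5  -19.4   40.2  450.9  -19.6   39.3 3075. ]
[451.7 -20.   90.4] 22.733303669780657 [ 0.1  0.2 -0.7]
{-40: 0, -36: 0, -32: 0, -28: 0, -24: 0, -20: 0, -16: 0, -12: 0, -8: 41, -4: 2876, 0: 228, 4: 215, 8: 195, 12: 262, 16: 223, 20: 269, 24: 2894, 28: 35, 32: 45, 36: 53, 40: 10, 44: 0, 48: 0, 52: 0, 56: 0}
[-1.8 -0.  26. ] [0.3 1.7] 14.4 2953 x -12.9 12.0 plane [1.8000e-02 1.1000e-02 2.6056e+01]
[-17.3   0.   -1.7] [-0.4  0.3] 32.3 3107 x -32.6 31.4 plane [ 0.012  0.002 -1.445]
```

>>> apply_moves(rows=[[1,0.5,14,0,0,0],[0,0,12,0,0,0],[0,0,10,0,0,0],[0,0,6,0,0,0],[0,0,4,0,0,0]])

```text
time: 21.3
tool_pos: [451.5, -19.2, 45.8]
tcp_rot: [180.0, 0.1, -180.0]
ft_force: [-4.5, 0.2, 24.8]
finger_gap: 22.7
grip_force: 43.5
```

>>> apply_moves(rows=[[0,0,1,0,0,0],[0,0,0,0,0,0],[0,0,0,0,0,0],[0,0,0,0,0,0],[0,0,0,0,0,0]])

```text
time: 21.92
tool_pos: [452.0, -19.2, 45.5]
tcp_rot: [180.0, 0.1, -180.0]
ft_force: [-8.9, 2.8, 20.9]
finger_gap: 22.8
grip_force: 43.6
```

>>> apply_moves(rows=[[0,0,0,0,0,0],[0,0,0,0,0,0],[0,0,0,0,0,0],[0,0,-30,0,0,0],[0,0,-30,0,0,0]], fingers=66)

```text
time: 22.55
tool_pos: [449.9, -19.3, 103.3]
tcp_rot: [180.0, -0.1, -180.0]
ft_force: [1.2, -0.2, 0.2]
finger_gap: 65.9
grip_force: 0.0
```

```bash
python3 -c "
from measure import *
T['pl']=(450,-19,60,80,25);T['plfl']=(450,-19,38,50,45)
report('w13',['pl','plfl','cap'])"
```

```text
[449.9 -19.3 103.3] 65.91636353270653 [ 1.22628972 -0.17230647  0.2032656 ]
pl [ 447.6  -19.6   72.   449.6  -19.4   12.5 1921. ]
plfl [ 445.8  -20.    43.9  450.6  -19.7   37.5 9451. ]
cap None
```

The large plug is home. Next, the cap.

>>> apply_moves(rows=[[4,-36,-15,0,0,0],[4,-40,0,0,0,0],[4,-40,0,0,0,0],[4,-40,0,0,0,0],[4,-40,0,0,0,0]])

```text
time: 23.22
tool_pos: [430.3, -216.7, 118.0]
tcp_rot: [180.0, 0.0, -180.0]
ft_force: [-0.0, -0.3, 1.0]
finger_gap: 66.2
grip_force: 0.0
```

>>> apply_moves(rows=[[3,-40,0,0,0,0],[3,-36,0,0,0,0],[0,0,15,0,0,0],[0,0,15,0,0,0],[0,0,0,0,0,0]])

```text
time: 23.85
tool_pos: [423.4, -289.3, 85.8]
tcp_rot: [179.8, -0.2, -179.9]
ft_force: [-0.0, 0.7, 0.6]
finger_gap: 66.1
grip_force: 0.0
```

```bash
python3 -c "
from measure import *
report('w14',['cap','stud'])"
```

```text
[ 423.4 -289.3   85.8] 66.10242280961927 [-0.00223228  0.74217098  0.63870616]
cap [ 422.1 -292.1   51.9  423.9 -292.3   22.3 5408. ]
stud None
```

View pics/w14.png

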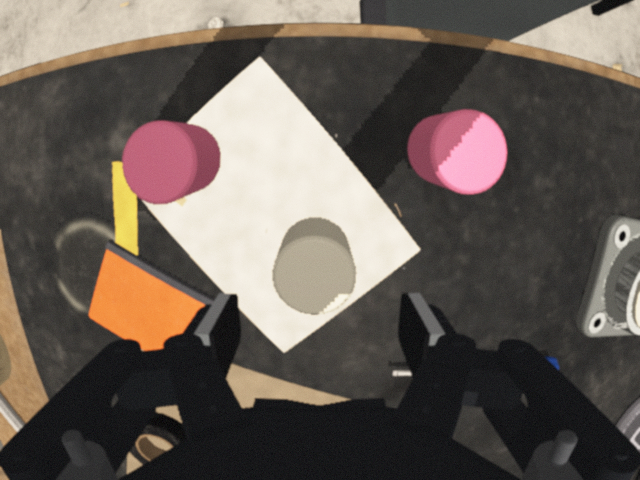

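The cap is between the fingers at px (315,270). An orange box at (150,300) lies near the left finger, so I measure how close it is.

```bash
python3 -c "
from measure import *
X,s=wcloud('w15');p=cv2.imread('pics/w15.png')[:,:,::-1].astype(int)
m=(p[...,0]>180)&(p[...,2]<80)&(p[...,1]>60)&(p[...,1]<140);m[:200]=0;m[360:]=0;m[:,230:]=0
Q=X[m];Q=Q[~np.isnan(Q[:,0])];print(len(Q),np.percentile(Q[:,2],[2,50,98]).round(1))
for a in (0,1):
  for f in('argmin','argmax'): print(Q[getattr(Q[:,a],f)()].round(1))
print('x<440 part: max y',Q[Q[:,0]<440][:,1].max())
X=cloud('top','top1.npz');p=np.load('top1.npz')['p'].astype(int)
m=(p[...,0]>180)&(p[...,2]<90)&(p[...,1]<150);Q=X[m];Q=Q[(abs(Q[:,0]-450)<100)&(abs(Q[:,1]+400)<110)]
print(len(Q));
for a in (0,1):
  for f in('argmin','argmax'): print(Q[getattr(Q[:,a],f)()].round(1))
"
```

```text
450 [  2.    7.1 138. ]
[ 412.2 -334.7  138. ]
[ 503.1 -418.7    6.4]
[ 475.4 -471.     2.2]
[ 412.2 -334.7  138. ]
x<440 part: max y -334.7362803028146
1127
[ 423.7 -436.6    3.9]
[ 520.8 -381.9    3.8]
[ 476.9 -465.     5.7]
[ 471.1 -354.8    7.7]
```

The box is only 7 mm high with its nearest corner at (471,-355), so it is clear. I grip the cap.

>>> apply_moves(rows=[[0,-1.5,20,0,0,0],[0,0,20,0,0,0],[0,0,15,0,0,0],[0,0,9,0,0,0],[0,0,0,0,0,0]])

```text
time: 24.58
tool_pos: [424.4, -292.5, 23.9]
tcp_rot: [180.0, -0.0, -180.0]
ft_force: [0.0, 0.1, -0.1]
finger_gap: 65.9
grip_force: 0.0
```

>>> apply_moves(rows=[[0,0,0,0,0,0],[0,0,0,0,0,0],[0,0,0,0,0,0],[0,0,0,0,0,0],[0,0,0,0,0,0]], fingers=30)

```text
time: 25.2
tool_pos: [425.3, -293.4, 25.3]
tcp_rot: [-179.9, 0.1, -180.0]
ft_force: [-0.5, 1.5, 6.7]
finger_gap: 42.4
grip_force: 41.2
```

>>> apply_moves(rows=[[0,0,-20,0,0,0],[0,0,-40,0,0,0],[0,0,-40,0,0,0],[0,0,-20,0,0,0],[0,0,0,0,0,0]])

```text
time: 25.82
tool_pos: [425.7, -293.8, 146.2]
tcp_rot: [-179.9, 0.2, -180.0]
ft_force: [0.2, 0.4, -1.6]
finger_gap: 42.4
grip_force: 40.9
```

```bash
python3 -c "
from measure import *
held('w16')"
```

```text
[ 425.7 -293.8  146.2] 42.377845172902354 [ 0.2  0.4 -1.6]
{-40: 0, -36: 0, -32: 0, -28: 0, -24: 80, -20: 106, -16: 103, -12: 127, -8: 145, -4: 143, 0: 144, 4: 166, 8: 188, 12: 183, 16: 223, 20: 250, 24: 5953, 28: 133, 32: 0, 36: 0, 40: 0, 44: 0, 48: 0, 52: 0, 56: 0}
[-3.6 -0.  26.8] [-1.3 -0.3] 22.1 6045 x -23.1 20.5 plane [1.0000e-02 1.0000e-03 2.6827e+01]
[-22.    0.   -2.6] [-20.1   0. ] 10.9 393 x -23.4 -19.7 plane [ 0.079  0.004 -0.816]
```

>>> apply_moves(rows=[[-34,6,0,0,0,0],[-34,6,0,0,0,0],[-34,6,0,0,0,0],[-34,6,0,0,0,0],[-32,6,0,0,0,0]])

```text
time: 26.5
tool_pos: [592.6, -261.9, 141.4]
tcp_rot: [179.9, -0.2, -180.0]
ft_force: [0.1, -0.7, 0.0]
finger_gap: 42.7
grip_force: 40.9
```

>>> apply_moves(rows=[[0,0,20,0,0,0],[0,0,15,0,0,0],[0,0,5,0,0,0],[0,0,0,0,0,0],[0,0,0,0,0,0]])

```text
time: 27.12
tool_pos: [592.8, -263.3, 105.2]
tcp_rot: [-180.0, 0.1, 180.0]
ft_force: [-0.2, -0.4, -0.9]
finger_gap: 42.6
grip_force: 40.9
```

```bash
python3 -c "
from measure import *
T['flange']=(591,-264,5,20,50);T['sh']=(591,-264,19,27,29)
report('w17',['stud','sh','flange']);held('w17b')"
```

```text
[ 592.8 -263.3  105.2] 42.55578737206094 [-0.24051995 -0.43022373 -0.91493827]
stud None
sh [ 578.6 -265.3   23.9  590.7 -264.1   28.8 2666. ]
flange [ 576.3 -266.3   14.8  591.9 -266.2   47.4 6379. ]
[ 593.  -263.3  105.4] 42.56308533799903 [-0.2  0.8 -0.5]
{-40: 0, -36: 0, -32: 0, -28: 0, -24: 76, -20: 104, -16: 107, -12: 121, -8: 149, -4: 138, 0: 148, 4: 171, 8: 194, 12: 184, 16: 208, 20: 256, 24: 5986, 28: 106, 32: 0, 36: 0, 40: 0, 44: 0, 48: 0, 52: 0, 56: 0}
[-3.6 -0.  26.8] [-1.3 -0.5] 22.0 6051 x -23.3 20.4 plane [8.0000e-03 3.0000e-03 2.6782e+01]
[-22.1  -0.   -2.6] [-20.2  -0.1] 10.9 394 x -23.4 -19.8 plane [0.208 0.018 1.968]
```

View pics/w17.png

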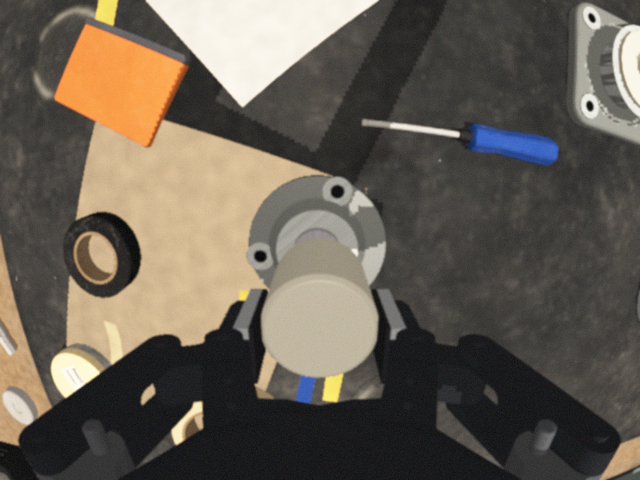

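The cap hangs over the stud at px (320,320), with the stub's shoulder in line behind it. It is aligned within about 1 mm, so I lower it.

>>> apply_moves(rows=[[0,-0.7,15,0,0,0],[0,0,12,0,0,0],[0,0,12,0,0,0],[0,0,10,0,0,0],[0,0,6,0,0,0]])

```text
time: 27.85
tool_pos: [592.6, -263.5, 48.5]
tcp_rot: [180.0, -0.0, -180.0]
ft_force: [1.5, -1.2, -0.3]
finger_gap: 42.6
grip_force: 41.0
```

>>> apply_moves(rows=[[0,0,3,0,0,0],[0,0,2,0,0,0],[0,0,0,0,0,0],[0,0,0,0,0,0],[0,0,0,0,0,0]])

```text
time: 28.48
tool_pos: [593.0, -263.6, 47.3]
tcp_rot: [-180.0, 0.0, -180.0]
ft_force: [-8.8, 4.4, 20.5]
finger_gap: 42.4
grip_force: 42.8
```

Contact came at the home height. I release, lift away and check everything.

>>> apply_moves(rows=[[0,0,0,0,0,0],[0,0,0,0,0,0],[0,0,0,0,0,0],[0,0,-40,0,0,0],[0,0,-40,0,0,0]], fingers=66)

```text
time: 29.1
tool_pos: [591.9, -263.1, 124.0]
tcp_rot: [179.9, -0.1, -180.0]
ft_force: [0.2, -0.9, 0.3]
finger_gap: 66.0
grip_force: 0.0
```

>>> apply_moves(rows=[[0,0,-40,0,0,0],[30,10,-20,0,0,0],[40,10,0,0,0,0],[40,10,0,0,0,0],[0,0,0,0,0,0]])

```text
time: 29.72
tool_pos: [480.1, -232.6, 183.3]
tcp_rot: [179.9, -0.1, 180.0]
ft_force: [-0.2, -0.4, -0.4]
finger_gap: 65.9
grip_force: 0.0
```

```bash
python3 -c "
from measure import *
p,d=eyes.snapshot('top');np.savez('top2.npz',p=p,d=d);cv2.imwrite('pics/top2.png',p[:,:,::-1])
X=cloud('top','top2.npz')
for n,t in dict(large=(450,-19,60,80,25),medium=(606,274,60,80,25),small=(641,101,60,80,25),cap=(592,-264,60,80,35),spare=(433,292,50,65,22)).items():
  print(n,top(X,t[:2],*t[2:]))
print(sense()['tool_pos'],sense()['qd'])"
```

```text
large [448.5 -18.6  70.5 448.7 -18.3  11.9  92. ]
medium [605.4 274.6  69.9 605.9 274.9  12.8  96. ]
small [641.4 101.   70.6 642.1 101.   12.8  96. ]
cap [ 587.9 -253.4   70.3  588.5 -253.8   12.8    5. ]
spare [433.6 292.2  56.  433.9 292.8  12.6  90. ]
[ 481.75228357 -233.27676851  184.05173901] [ 0.36693187  2.20016322 -3.46288201  0.04139895 -0.60021885  0.274825  ]
```

View pics/top2.png

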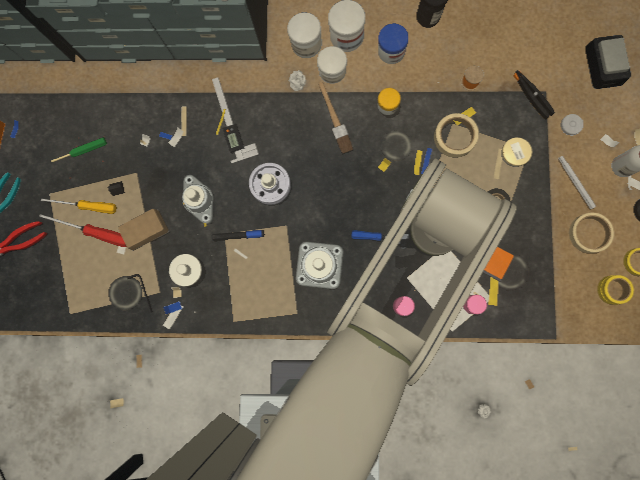

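The three plugs are home (tops at about 70–71 mm) and the spare is unmoved. The arm hides the cap at about px (435,215), so I move clear to see it.

>>> apply_moves(rows=[[0,45,-10,0,0,0],[0,45,0,0,0,0],[0,45,0,0,0,0],[0,45,0,0,0,0],[0,45,0,0,0,0]])

```text
time: 30.4
tool_pos: [483.7, -7.1, 194.8]
tcp_rot: [180.0, 0.1, -180.0]
ft_force: [1.1, 1.3, -0.3]
finger_gap: 66.0
grip_force: 0.0
```

>>> apply_moves(rows=[[0,40,0,0,0,0],[0,40,0,0,0,0],[0,0,0,0,0,0],[0,0,0,0,0,0],[0,0,0,0,0,0]])

```text
time: 31.02
tool_pos: [483.0, 70.6, 194.3]
tcp_rot: [-180.0, 0.0, 179.9]
ft_force: [-0.2, 0.2, -0.1]
finger_gap: 66.4
grip_force: 0.0
```

```bash
python3 -c "
from measure import *
p,d=eyes.snapshot('top');np.savez('top3.npz',p=p,d=d)
X=cloud('top','top3.npz')
print(top(X,(592,-264),60,80,35),top(X,(592,-264),19,26,30),sense()['qd'].round(1))"
```

```text
[ 590.4 -261.7   71.2  591.6 -262.    22.6  315. ] [ 581.8 -259.6   21.9  592.2 -264.1   29.7   96. ] [ 0.  -0.4  0.3  0.1  0.   0. ]
```

The cap's top is at 71.2 mm against 72 expected, about 2 mm off the stud axis, so it is home.

```bash
python3 -c "
from bench import job
print(job.hand_in())"
```

```text
the job is handed in; nothing more can be done
None
```

The job is handed in: by camera, the three plugs and the cap are fully home and released and the widest plug has not moved, at about 31 s of the 96 s allowed; the hand-in returned no verdict.

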